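# Park the transport lock of a dosing unit and pop its vial drawer

## Robot

A 6-joint arm with a two-finger parallel gripper is mounted at the origin on the work surface. World frame = base frame: x ahead of the robot, y to its left, z up, the work surface at z = 0. Lengths are in m, angles in rad, forces in N, time in s.
With the tool pointing down it reaches from about 0.35 to 1 m from the base axis. Payload 7.1 kg.
Tool frame: the origin (TCP) lies on the centre line of the jaws, within the pads' length; the fingertips stand 25 mm ahead of it and the grasp point (between the pads) lies 6 mm ahead of it; z points along the fingers, y is the line along which they close (so a half turn about z gives the same grasp; the last joint's range is limited). The gripper opens to 85 mm and grips with 20 to 120 N. Pads are 22 mm wide; open, the fingers measure 114 mm over their backs; the gripper's body (76 mm by 85 mm) begins 54 mm behind the grasp point. The pads swing forward as they close: fully open they stand 13 mm farther back than shut.
Start: joints at [1.131, 0.423, 1.63, -0, 1.089, -0.019], TCP at [0.255, 0.57, 0.256] pointing down, gripper open.
Joint ranges: [-3, 3], [-0.9, 2.11], [0.09, 2.58], [-1.31, 4.45], [0.11, 2.69], [-2.54, 2.54]. Speed limits (rad/s): [2.39, 2.39, 3.01, 3.14, 3.14, 3.14].

## Interface

Orientations are given as a rotation vector (axis times angle).
In Python, from workcell import robot gives the robot as it stands.
- The arm moves only by the tool drive_tool, never from a script. Its argument "increments" is one flat list of numbers, 4 for each row, row after row: the shift along the tool's x, y, z in cm, then the turn about the tool's z in rad. A call has 1 to 10 rows; each row is the pose to reach, as a shift and turn from the pose commanded when the call began, along the tool's axes at that moment; what a row does not reach only later rows make up. A row lasts 1/12 s, in which the tool goes at most 41.7 mm and 7.16 degrees, less where a joint would pass 70% of its speed; a pose out of reach is approached as far as the arm can. A call with a gripper value outside its range is refused whole. "claw" is the closure, from -1 (fully open) to 1 (shut), so that 0 is half open, set as the call begins (left out, the last holds). The fingers move at their own pace and stop on an object; "grip_force" is the grip in N (left out, the last holds). Time passes only in rows, so rows that repeat a pose let the fingers close. It gives the time, the measured TCP pose, the force, the opening and the grip force at its end, in the units of the state.
- robot.state(): the state, without advancing time (a new reading comes with each control period).
- robot.capture(name): name is "scene" or "top"; returns the picture (420x560x3 uint8, red, green, blue); there is no depth.
- robot.camera_params(name): a dict with "fx", "fy", "cx", "cy" (pixels), "D" ([k1, k2, p1, p2, k3] as OpenCV has them; the pictures are not rectified), "position" and "rotation" of the camera in the world. Camera axes: x right, y up, looking along -z (the intrinsics and any distortion apply to the point x, -y, -z); pixel columns grow to the right and rows downward; lengths in m; the calibration is good to about 2 mm. A picture is of the moment at which its call begins. camera_params takes no time and is no camera call.
- robot.hand_in(): hands the job in; it is judged then, once.
The state is a dict: "t": time; "q": joint angles; "joint_vel": joint speeds; "joint_efforts": joint torques, N m; "position": TCP position; "tool_rot": TCP orientation; "ft_force": force on the tool from outside, world axes, zero at the start; "moment": the same for the moment, N m; "width": finger opening in m; "finger_force": force on a finger pad.
Only numpy, scipy, OpenCV 4.12 (cv2) and the standard library are available. Lean on these libraries where they do the work, as an engineer would, in place of code of your own. Each camera call takes 0.05 s, during which the arm holds its last target. There are 200 camera calls.

## Task

Unlock the white dosing unit: pull up the red crossbar of its sprung lock plunger, turn it counterclockwise (seen from above) until you feel the shallow rest notch, and lower it in so that it stays up by itself when you let go. Then press the green release button right down and let the blue drawer spring fully open without touching it. Leave the unit's lock parked and everything else on the bench where it is.

Things in the scene. Friction and masses are not known exactly. Their poses are not given: they have to be found in the camera images.
- unit: white dosing unit, fixed, 220 (x, depth) x 260 (y, width) x 110 mm high; origin under its centre, x from its front (blue drawer, facing the robot) to its back, y to its left, z up. On its flat top: the lock plunger (axis at x 0, y +65 mm), the green button (axis at x -20, y -65 mm) and a small loose tin (near x +77, y -18 mm).
- bar_mid (a point): centre of the plunger's red crossbar, to be gripped: 56 mm long (own x), 14 wide (own y), 16 high, 25 mm or more free beside it. Locked, it lies along the unit's x, centre 36 mm and underside 28 mm above the unit's top. The point rises and turns with the bar. A square steel cross pin (5 mm) under the bar, parallel to it, sits in a deep slot of the collar, so the bar cannot turn until pulled up.
- collar (a point): on the plunger axis at the level of the unit's top; axes as the unit's. The collar ring round it has radii 19 to 26 mm. Its tall part is 26 mm high, its land (rim on which the cross pin can ride) 14 mm, the floor of the rest notch 10 mm. The notch is cut in the brass part of the ring, twice, on opposite sides.
- pull (a joint): how far the plunger is pulled up (m): 0 locked, 0.015 the hard upper end. A spring pulls it down with 8 N at 0, rising to 15.5 N at 0.015. The pin clears the collar's land from 0.0115 on. Let down on the land it stops at 0.0115 (too high, not parked); in the rest notch it sinks to 0.0075; over the slot it goes back to 0.
- twist (a joint): turn of the bar (rad): 0 in the slot, growing counterclockwise from above; a tall wall bars the other way and stops it near 1.8. The middle of the rest notch lies between 0.87 and 1.31, differently each time: found by feel (let the bar down a little: land carries it at pull 0.0115, in the notch it goes on down). The pin fits within about 0.06 rad of the middle; land follows beyond.
- button_top (a point): centre of the top of the green round release button, 28 mm across, 12 mm above the unit's top; press straight down.
- release (a joint): how far the green button is pressed (m): 0 up, 0.006 fully down; 3 N to start, 7 N fully down. From about 0.004 it frees the drawer if the plunger is retracted; while the plunger is locked the drawer stays shut.
- drawer (a joint): how far the blue drawer is out (m): 0 shut, 0.060 fully open. A spring of about 4 N pushes it out towards the unit's front.
- drawer_front (a point): middle of the outer face of the blue drawer front, 200 mm wide and 60 mm high; it moves 60 mm to the unit's -x when it pops open, keep that space free.
- tin: small amber glass tin with steel lid, 38 mm across, 38 mm high, standing on the unit's top; bystander, origin under its centre
- beaker: glass beaker, 66 mm across, 85 mm high, beside the unit's left side; bystander, origin under its centre
- reagent: amber bottle with red cap, 72 mm across, 150 mm high; bystander, origin under its centre
- washer: white bottle with red cap, 68 mm across, 160 mm high; bystander, origin under its centre
- buffer: yellow bottle with blue cap, 56 mm across, 110 mm high; bystander, origin under its centre
- caps: cardboard box, 100 x 70 x 45 mm; bystander, origin under its centre
- driver: screwdriver lying along the unit's right side; bystander

How it is judged:
On the way, in this order (a step that is already met when the one before it is completed fails the run):
1. the plunger rests in its notch with the gripper off it, the drawer still shut (value of joint pull between 0.0055 and 0.0095 m and value of joint twist above 0.7 rad and value of joint drawer below 0.005 m and distance between the grasp point and bar_mid above 0.06 m), for 0.3 s.
2. the drawer has sprung fully open (value of joint drawer above 0.052 m), for 0.2 s.
At the end, for the whole second after the job is handed in: The plunger rests in its notch by itself (pull 5.5 to 9.5 mm, turned more than 0.7 rad), the drawer is out by more than 52 mm, the button is back up (less than 2 mm down), and each bystander is within 30 mm of where it stood (value of joint pull between 0.0055 and 0.0095 m and value of joint twist above 0.7 rad and value of joint drawer above 0.052 m and value of joint release below 0.002 m and distance of each of tin, beaker, reagent, washer, buffer, caps, driver from where it was at the start of the episode below 0.03 m); the robot touches nothing.
It fails at once if the robot touches the drawer (contact force between drawer and the fingers above 1 N or contact force between drawer and the arm above 1 N).
It fails at once if a bystander is moved 30 mm or more, or tipped over (distance of any of tin, beaker, reagent, washer, buffer, caps, driver from where it was at the start of the episode above 0.03 m or angle between any of tin, beaker, reagent, washer, buffer's own z axis and vertical above 0.5 rad).
It also fails if it takes over 67 s, if anything falls off the work surface, if the arm or the gripper's body presses on something with over 40 N, if the wrist force passes 120 N, or if a joint passes its speed limit or range.

## Working session

There is one attempt and no reset: what is moved stays moved. The work goes in short steps, Python scripts to look and compute and a tool call to move; the robot and the scene stay as the last step left them, time stands still between calls to the robot, and variables do not carry over. Pictures are saved under pics/ and viewed, at most 10 in all, crops included, and the job is handed in when it is done.

Besides the shell and the picture viewer there is one more tool, called after "Call:" as name(argument=value, ...) on one line, values as JSON. drive_tool: Moves the arm, as the interface text tells. Its arguments: {"type":"object","properties":{"increments":{"type":"array"},"claw":{"type":"number"},"grip_force":{"type":"number"}},"required":["increments"]}

```bash
mkdir -p pics; cat > h.py <<'E'
import numpy as np, cv2
from workcell import robot
from scipy.spatial.transform import Rotation as R
def ray(name,uv):
    p=robot.camera_params(name);K=np.array([[p['fx'],0,p['cx']],[0,p['fy'],p['cy']],[0,0,1]])
    n=cv2.undistortPoints(np.array(uv,float).reshape(-1,1,2),K,np.array(p['D'],float)).reshape(-1,2)
    d=np.c_[n[:,0],-n[:,1],-np.ones(len(n))]
    M=np.array(p['rotation']); M=M if M.shape==(3,3) else R.from_rotvec(M).as_matrix()
    return np.array(p['position']),d@M.T
def onz(name,uv,z):
    o,d=ray(name,uv); return o+d*((z-o[2])/d[:,2])[:,None]
def save(name,f):
    im=robot.capture(name); cv2.imwrite('pics/'+f,im[:,:,::-1]); return im
E
python3 - <<'E'
from h import *
save('scene','s0.png');save('top','t0.png')
for n in('scene','top'): print(robot.camera_params(n))
print(robot.state())
E
```

```text
{'fx': 449.7486139257206, 'fy': 449.7486139257206, 'cx': 280.52180534008824, 'cy': 210.41808072342874, 'D': array([-0.11110864,  0.        ,  0.        ,  0.        ,  0.        ]), 'position': array([1.24557718, 0.02455199, 1.03068813]), 'rotation': array([0.53537697, 0.55017196, 1.50653178])}
{'fx': 378.967355474354, 'fy': 378.967355474354, 'cx': 280.43585841947134, 'cy': 205.853117149175, 'D': array([0.0124735, 0.       , 0.       , 0.       , 0.       ]), 'position': array([ 0.2791787 , -0.02134143,  1.06602254]), 'rotation': array([ 0.19105902, -0.17191223, -1.5062747 ])}
{'t': 0.1, 'q': array([ 1.13100869e+00,  4.23771077e-01,  1.63063256e+00, -2.93307997e-06,
        1.08858526e+00, -1.89753919e-02]), 'joint_vel': array([ 0.00124023, -0.00252589, -0.00094125,  0.0002184 , -0.00028246,
        0.00033531]), 'joint_efforts': array([ 5.49095530e-04, -5.58421111e+01, -2.82444727e+01,  3.02274873e-05,
        3.09928968e-03, -1.93675604e-06]), 'position': array([0.25507797, 0.57006716, 0.25561178]), 'tool_rot': array([-6.56075850e-01, -3.07200026e+00,  2.13647917e-03]), 'ft_force': array([ 0.24908314, -0.20460889, -0.61810811]), 'moment': array([ 0.00960762, -0.01636102, -0.01381841]), 'finger_force': 0.0, 'width': 0.08531329766152115}
```

View pics/t0.png

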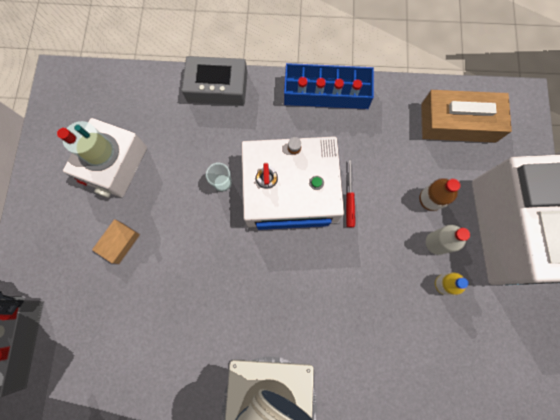

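View pics/s0.png

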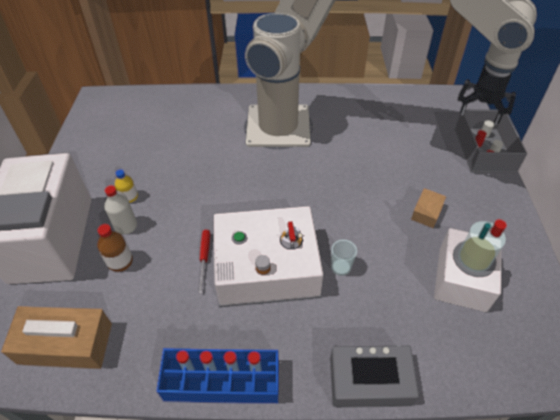

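The top view shows the unit at about (292,180), its red bar at (266,174), green button at (317,183), tin at (294,146), and beaker at (218,177). In the scene view the bar is at (291,232) and the button at (239,237). Next I'll measure the bar, button and yaw.

```bash
cat > m.py <<'E'
from h import *
def big(m):
    n,l,s,c=cv2.connectedComponentsWithStats(m.astype(np.uint8)); i=1+np.argmax(s[1:,4]); return c[i],l==i,s[i,4]
def masks(im,box):
    h=cv2.cvtColor(im,cv2.COLOR_RGB2HSV).astype(int); w=np.zeros(h.shape[:2],bool); x0,y0,x1,y1=box; w[y0:y1,x0:x1]=1
    red=((h[...,0]<6)|(h[...,0]>173))&(h[...,1]>150)&(h[...,2]>90)&w
    gr=(h[...,0]>45)&(h[...,0]<90)&(h[...,1]>120)&w
    wh=(h[...,1]<50)&(h[...,2]>170)&w
    return red,gr,wh
B={'top':(235,130,345,235),'scene':(212,200,325,310)}
E
python3 - <<'E'
from m import *
O={}
for n,f in(('top','t0.png'),('scene','s0.png')):
    im=cv2.imread('pics/'+f)[:,:,::-1].copy(); r,g,w=masks(im,B[n])
    for k,m in(('r',r),('g',g)):
        c,mm,a=big(m); O[n,k]=ray(n,c); print(n,k,c,a)
        if k=='r':
            ys,xs=np.nonzero(mm); print(np.c_[xs,ys].min(0),np.c_[xs,ys].max(0), cv2.minAreaRect(np.c_[xs,ys].astype(np.int32)))
    c,mm,a=big(w); cn=max(cv2.findContours(mm.astype(np.uint8),0,2)[0],key=cv2.contourArea)
    print(n,'white',a,cv2.approxPolyDP(cv2.convexHull(cn),4,True).reshape(-1,2).tolist())
    if n=='top':
        q=cv2.approxPolyDP(cv2.convexHull(cn),4,True).reshape(-1,2); print(onz(n,q,.11).round(4))
    print('bar',onz(n,O[n,'r'] is None or big(r)[0],.15),'but',onz(n,big(g)[0],.12))
for k in'rg':
    (o1,d1),(o2,d2)=O['top',k],O['scene',k]; A=np.c_[d1[0],-d2[0]]; s=np.linalg.lstsq(A,o2-o1,rcond=None)[0]
    a,b=o1+d1[0]*s[0],o2+d2[0]*s[1]; print(k,(a+b)/2,np.linalg.norm(a-b))
E
```

```text
top r [265.82474227 173.77319588] 97
[263 164] [268 183] ((265.5, 173.5), (19.0, 5.0), 90.0)
top g [316.36 181.88] 75
top white 7076 [[336, 137], [341, 215], [244, 218], [242, 141]]
[[ 0.7052 -0.142   0.11  ]
 [ 0.4902 -0.16    0.11  ]
 [ 0.4682  0.0889  0.11  ]
 [ 0.6796  0.1112  0.11  ]]
bar [[0.57747369 0.03813604 0.15      ]] but [[ 0.57250314 -0.09276625  0.12      ]]
scene r [291.2195122  232.01219512] 82
[289 222] [295 240] ((290.8235778808594, 231.29417419433594), (18.432706832885742, 5.335783958435059), 75.96376037597656)
scene g [238.77419355 236.33870968] 62
scene white 6402 [[309, 207], [321, 275], [215, 284], [215, 214]]
bar [[0.58269801 0.03948984 0.15      ]] but [[ 0.57408361 -0.09208718  0.12      ]]
r [0.57905434 0.03901433 0.14509795] 0.0011188676007451615
g [ 0.57295314 -0.09258279  0.11847365] 0.0005965215864937259
```

Call:
drive_tool(increments=[0, 0, -3, 0, -1.5, -1, -6, 0.1, -4, -2.8, -8, 0.22, -7, -5, -8, 0.34, -10, -7, -8, 0.46, -13, -9, -8, 0.58, -16, -11, -8, 0.7, -19, -13, -8, 0.82, -22, -15, -8, 0.94, -25, -17, -8, 1.06], claw=-0.2)

```text
t: 0.93
position: [0.4144, 0.3115, 0.3361]
tool_rot: [-2.126, -2.313, 0.001]
ft_force: [0.1, -0.3, -0.6]
width: 0.0513
finger_force: 0.0
```

```bash
cat > rel.py <<'E'
from h import *
import sys
U=0.095; bar=np.array([.579,.039]); but=np.array([.573,-.0925])
def rel(xyz,yaw):  # yaw of tool y (deg)
    s=robot.state(); M=R.from_rotvec(s['tool_rot']).as_matrix()
    d=M.T@(np.array(xyz)-s['position'])*100
    a=np.arctan2(M[1,1],M[0,1]); t=-(np.radians(yaw)-a); t=(t+np.pi)%(2*np.pi)-np.pi
    print('t',round(s['t'],2),'pos',s['position'].round(4),'yaw',np.degrees(a).round(2),'zdir',M[:,2].round(3),'F',s['ft_force'].round(1),'w',round(s['width'],4),'q6',s['q'][5].round(2)); print('  rel',d.round(2),'turn',round(t,3))
E
python3 - <<'E'
from rel import *
rel([.579,.039,.26],-84.56)
E
```

```text
t 0.93 pos [0.4144 0.3115 0.3361] yaw 4.83 zdir [-0. -0. -1.] F [ 0.1 -0.3 -0.6] w 0.0513 q6 0.54
  rel [-28.53  14.11   7.61] turn 1.56
```

Call:
drive_tool(increments=[-2, 1, 0, 0.12, -5, 2.5, 0, 0.24, -8.5, 4.2, 0, 0.36, -12, 6, 0, 0.48, -15.5, 7.6, 0, 0.6, -19, 9.4, 0, 0.72, -22, 11, 0, 0.84, -25, 12.4, 1.5, 0.96, -27.5, 13.6, 3, 1.08, -28.5, 14.1, 4, 1.2])

```text
t: 1.77
position: [0.581, 0.0389, 0.2948]
tool_rot: [3.061, 0.705, -0.001]
ft_force: [-0.6, 0.4, 1.0]
width: 0.0513
finger_force: 0.0
```

Call:
drive_tool(increments=[0, 0, 0, 0.12, 0, 0, 0, 0.24, 0, 0, 0, 0.36, 0, 0, 0, 0.36, 0, 0, 0, 0.36])

```text
t: 2.18
position: [0.5799, 0.042, 0.296]
tool_rot: [3.137, 0.164, -0.001]
ft_force: [-0.5, 0.3, 0.3]
width: 0.0515
finger_force: 0.0
```

```bash
python3 - <<'E'
from rel import *
rel([.579,.039,.164],-84.56)
im=save('top','t1.png'); cv2.imwrite('pics/t1c.png',cv2.resize(im[110:250,200:360,::-1],None,fx=4,fy=4,interpolation=2))
im=save('scene','s1.png'); cv2.imwrite('pics/s1c.png',cv2.resize(im[120:300,200:360,::-1],None,fx=3.3,fy=3.3,interpolation=2))
E
```

```text
t 2.18 pos [0.5799 0.042  0.296 ] yaw -84.02 zdir [-0.001 -0.    -1.   ] F [-0.5  0.3  0.3] w 0.0515 q6 1.52
  rel [-0.11  0.29 13.2 ] turn 0.009
```

View pics/s1c.png

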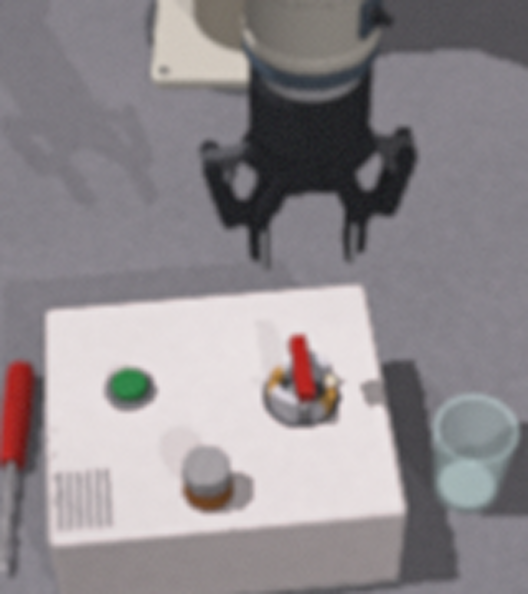

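The scene crop (×3.3) shows the jaws above the unit, straddling the line of the red bar (crop 303,368). The tin and beaker are clear. I'm descending.

Call:
drive_tool(increments=[-0.1, 0.3, 2, 0.01, -0.1, 0.3, 5, 0.01, -0.1, 0.3, 8, 0.01, -0.1, 0.3, 10.5, 0.01, -0.1, 0.3, 12, 0.01, -0.1, 0.3, 13.2, 0.01, -0.1, 0.3, 13.2, 0.01, -0.1, 0.3, 13.2, 0.01])

```text
t: 2.95
position: [0.5794, 0.039, 0.1643]
tool_rot: [3.138, 0.144, -0.001]
ft_force: [-0.0, 0.0, 1.2]
width: 0.0511
finger_force: 0.0
```

```bash
python3 - <<'E'
from rel import *
rel([.579,.039,.164],-84.56)
im=save('scene','s2.png'); a=cv2.resize(im[150:280,230:350,::-1],None,fx=3.3,fy=3.3,interpolation=2)
im=save('top','t2.png'); b=cv2.resize(im[110:240,210:330,::-1],None,fx=3.3,fy=3.3,interpolation=2)
cv2.imwrite('pics/c2.png',np.hstack([a,b]))
E
```

```text
t 2.95 pos [0.5794 0.039  0.1643] yaw -84.73 zdir [-0.001 -0.    -1.   ] F [-0.   0.   1.2] w 0.0511 q6 1.53
  rel [-0.04 -0.01  0.03] turn -0.003
```

View pics/c2.png

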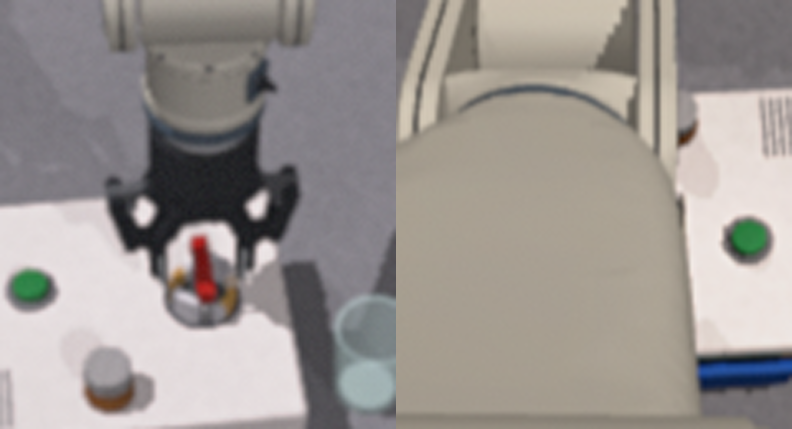

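The left crop shows the red bar (203,268) centred between the jaws (about 158 and 248), with nothing touching. I'm closing.

Call:
drive_tool(increments=[0, 0, 0, 0, 0, 0, 0, 0, 0, 0, 0, 0, 0, 0, 0, 0, 0, 0, 0, 0, 0, 0, 0, 0, 0, 0, 0, 0], claw=1, grip_force=60)

```text
t: 3.63
position: [0.5799, 0.0397, 0.1655]
tool_rot: [-3.137, -0.142, -0.003]
ft_force: [-0.9, 3.3, 6.5]
width: 0.0127
finger_force: 59.6
```

Call:
drive_tool(increments=[0, 0, -0.3, 0, 0, 0, -0.6, 0, 0, 0, -0.9, 0, 0, 0, -1.2, 0, 0, 0, -1.45, 0, 0, 0, -1.45, 0, 0, 0, -1.45, 0])

```text
t: 4.22
position: [0.5796, 0.0397, 0.1777]
tool_rot: [-3.137, -0.142, -0.001]
ft_force: [5.8, 5.1, -14.5]
width: 0.0126
finger_force: 58.5
```

Call:
drive_tool(increments=[0.04, -0.04, -0.1, 0, 0.08, -0.08, -0.1, -0.1, 0.08, -0.08, -0.1, -0.2, 0.08, -0.08, -0.1, -0.3, 0.08, -0.08, -0.1, -0.4, 0.08, -0.08, -0.1, -0.5, 0.08, -0.08, -0.1, -0.6, 0.08, -0.08, -0.1, -0.7, 0.08, -0.08, -0.1, -0.75, 0.08, -0.08, -0.1, -0.75])

```text
t: 5.05
position: [0.5794, 0.0406, 0.1782]
tool_rot: [-2.865, -1.285, 0.001]
ft_force: [3.4, 5.7, -14.5]
width: 0.0124
finger_force: 58.5
```

```bash
python3 - <<'E'
from rel import *
rel([.579,.039,.164],-84.56); print(robot.state()['moment'])
E
```

```text
t 5.05 pos [0.5794 0.0406 0.1782] yaw -41.67 zdir [-0.002  0.001 -1.   ] F [  3.4   5.7 -14.5] w 0.0124 q6 0.78
  rel [-0.15  0.08  1.42] turn 0.749
[ 0.94711246 -0.82394619  0.0072895 ]
```

Call:
drive_tool(increments=[0, 0, 0.1, 0, 0, 0, 0.2, 0, 0, 0, 0.3, 0, 0, 0, 0.35, 0, 0, 0, 0.35, 0, 0, 0, 0.35, 0])

```text
t: 5.55
position: [0.5796, 0.0407, 0.1768]
tool_rot: [-2.867, -1.281, 0.0]
ft_force: [-2.5, 5.1, 3.8]
width: 0.0124
finger_force: 61.1
```

Call:
drive_tool(increments=[0, 0, -0.05, -0.03, 0, 0, -0.05, -0.06, 0, 0, -0.05, -0.08, 0, 0, -0.05, -0.08])

```text
t: 5.88
position: [0.5796, 0.0408, 0.1769]
tool_rot: [-2.812, -1.396, 0.0]
ft_force: [-1.7, 6.5, -0.4]
width: 0.0123
finger_force: 60.5
```

Call:
drive_tool(increments=[0, 0, 0, -0.03, 0, 0, 0, -0.06, 0, 0, 0, -0.06])

```text
t: 6.13
position: [0.5795, 0.0408, 0.1769]
tool_rot: [-2.769, -1.48, 0.0]
ft_force: [-1.5, 6.1, 0.6]
width: 0.0121
finger_force: 60.5
```

Call:
drive_tool(increments=[0, 0, 0, -0.03, 0, 0, 0, -0.06, 0, 0, 0, -0.06])

```text
t: 6.38
position: [0.5795, 0.0409, 0.1769]
tool_rot: [-2.723, -1.563, 0.0]
ft_force: [-2.1, 6.7, 0.6]
width: 0.0122
finger_force: 60.5
```

Call:
drive_tool(increments=[0, 0, 0, -0.03, 0, 0, 0, -0.05, 0, 0, 0, -0.05])

```text
t: 6.63
position: [0.5794, 0.0409, 0.1769]
tool_rot: [-2.683, -1.629, 0.0]
ft_force: [-1.3, 7.3, -0.5]
width: 0.0122
finger_force: 60.5
```

Call:
drive_tool(increments=[0, 0, 0, -0.03, 0, 0, 0, -0.05, 0, 0, 0, -0.05])

```text
t: 6.88
position: [0.5793, 0.0409, 0.1768]
tool_rot: [-2.642, -1.696, 0.0]
ft_force: [-2.4, 6.0, 0.2]
width: 0.0117
finger_force: 60.5
```

Call:
drive_tool(increments=[0, 0, 0, -0.03, 0, 0, 0, -0.05, 0, 0, 0, -0.05])

```text
t: 7.13
position: [0.5793, 0.041, 0.1767]
tool_rot: [-2.598, -1.761, 0.0]
ft_force: [-1.7, 6.6, -2.1]
width: 0.0125
finger_force: 60.3
```

Call:
drive_tool(increments=[0, 0, 0, -0.03, 0, 0, 0, -0.05, 0, 0, 0, -0.05])

```text
t: 7.38
position: [0.5791, 0.0409, 0.1762]
tool_rot: [-2.553, -1.826, 0.001]
ft_force: [0.1, 7.2, -8.1]
width: 0.0121
finger_force: 59.5
```

Call:
drive_tool(increments=[0, 0, 0, -0.03, 0, 0, 0, -0.03])

```text
t: 7.55
position: [0.579, 0.041, 0.1754]
tool_rot: [-2.525, -1.864, 0.001]
ft_force: [1.8, 7.3, -13.9]
width: 0.0123
finger_force: 58.8
```

```bash
python3 - <<'E'
from rel import *
rel([.579,.039,.164],-84.56); print(robot.state()['moment'])
E
```

```text
t 7.55 pos [0.579  0.041  0.1754] yaw -17.12 zdir [-0.002  0.002 -1.   ] F [  1.8   7.3 -13.9] w 0.0123 q6 0.35
  rel [-0.19  0.06  1.14] turn 1.177
[ 1.28569949 -0.52740476  0.02596896]
```

Call:
drive_tool(increments=[0, 0, 0.1, 0, 0, 0, 0.2, -0.01, 0, 0, 0.3, -0.01, 0, 0, 0.4, -0.01, 0, 0, 0.4, -0.01, 0, 0, 0.4, -0.01])

```text
t: 8.05
position: [0.5792, 0.0411, 0.1729]
tool_rot: [-2.517, -1.875, 0.0]
ft_force: [-2.4, 7.3, 0.8]
width: 0.0123
finger_force: 60.7
```

Call:
drive_tool(increments=[0, 0, 0, 0, 0, 0, 0, 0, 0, 0, 0, 0, 0, 0, 0, 0, 0, 0, 0, 0, 0, 0, 0, 0], claw=-0.2)

```text
t: 8.55
position: [0.5802, 0.0396, 0.1729]
tool_rot: [2.519, 1.877, 0.0]
ft_force: [0.1, 0.2, 0.5]
width: 0.0507
finger_force: 0.0
```

Call:
drive_tool(increments=[0, 0, -1, 0, 0, 0, -3, 0, 0, 0, -6, 0, 0, 0, -9, 0, 0, 0, -12, 0, 0, 0, -12, 0, 0, 0, -12, 0, 0, 0, -12, 0, 0, 0, -12, 0])

```text
t: 9.3
position: [0.5793, 0.0397, 0.2918]
tool_rot: [-2.518, -1.876, 0.003]
ft_force: [-0.6, -0.6, -0.2]
width: 0.0512
finger_force: 0.0
```

```bash
python3 - <<'E'
from rel import *
rel([.573,-.0925,.25],-17)
im=save('scene','s3.png'); a=cv2.resize(im[170:290,210:350,::-1],None,fx=5,fy=5,interpolation=2)
cv2.imwrite('pics/c3.png',a)
r,g,w=masks(im,B['scene']); c,mm,n=big(r); ys,xs=np.nonzero(mm); rc=cv2.boxPoints(cv2.minAreaRect(np.c_[xs,ys].astype(np.int32)))
print(c,n,onz('scene',c,.1535),onz('scene',rc,.1535).round(4))
E
```

```text
t 9.3 pos [0.5793 0.0397 0.2918] yaw -16.62 zdir [-0.002 -0.    -1.   ] F [-0.6 -0.6 -0.2] w 0.0512 q6 0.34
  rel [-12.85   3.18   4.18] turn 0.007Traceback (most recent call last):
  File "<stdin>", line 5, in <module>
NameError: name 'masks' is not defined
```

View pics/c3.png

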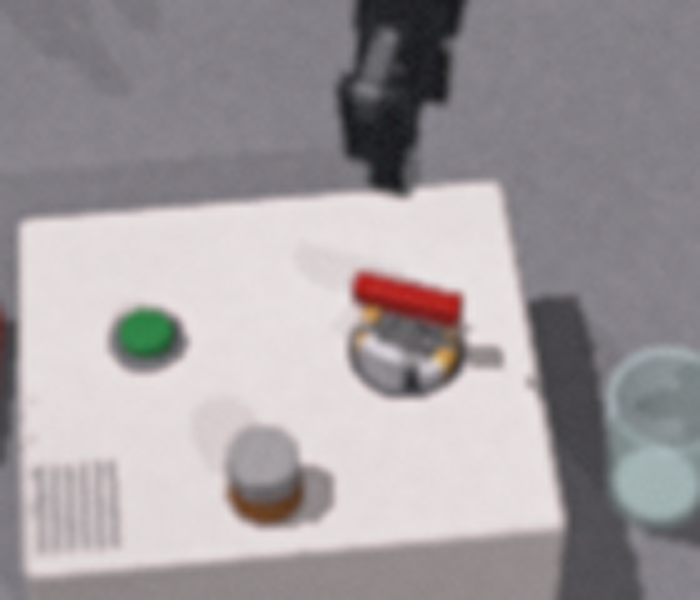

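The crop shows the bar turned about 68° at (408,297) with its pin in the brass notch and staying up. The button is at (147,333), and the tin and beaker haven't moved. Next I'll close the jaws and go to the button.

Call:
drive_tool(increments=[-2, 0.5, 0, 0, -5, 1.2, 0, 0, -8, 2, 1, 0, -11, 2.7, 2, 0, -12.85, 3.2, 4, 0, -12.85, 3.2, 6, 0, -12.85, 3.2, 8, 0, -12.85, 3.2, 10, 0, -12.85, 3.2, 12, 0, -12.85, 3.2, 12, 0], claw=1)

```text
t: 10.18
position: [0.5708, -0.0921, 0.168]
tool_rot: [-2.514, -1.873, 0.01]
ft_force: [-0.2, 0.8, 0.2]
width: 0.0002
finger_force: 0.0
```

```bash
python3 - <<'E'
from m import *
from rel import rel
rel([.5725,-.092,.14],-17)
im=save('scene','s4.png'); a=cv2.resize(im[150:290,190:330,::-1],None,fx=4,fy=4,interpolation=2)
cv2.imwrite('pics/c4.png',a)
E
```

```text
t 10.18 pos [ 0.5708 -0.0921  0.168 ] yaw -16.63 zdir [-0.009  0.002 -1.   ] F [-0.2  0.8  0.2] w 0.0002 q6 0.11
  rel [0.06 0.18 2.79] turn 0.006
```

View pics/c4.png

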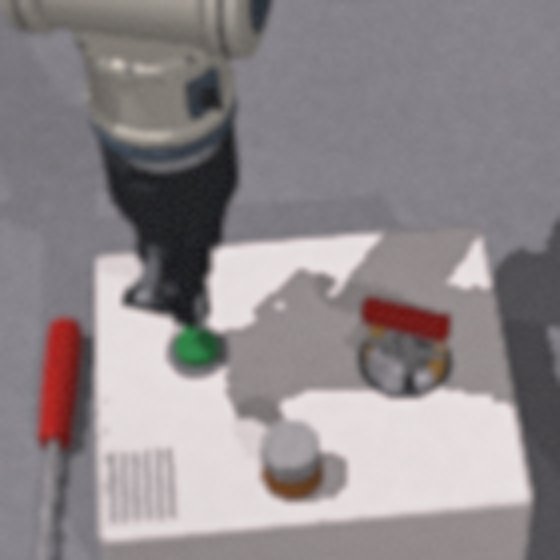

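The closed fingertips at (193,318) stand right over the button (197,347). The bar is still parked. I'm pressing now.

Call:
drive_tool(increments=[0, 0.1, 1, 0, 0, 0.1, 1.6, 0, 0, 0.1, 2, 0, 0, 0.1, 2.3, 0, 0, 0.1, 2.6, 0, 0, 0.1, 2.8, 0, 0, 0.1, 2.9, 0, 0, 0.1, 2.9, 0, 0, 0.1, 2.9, 0])

```text
t: 10.98
position: [0.5752, -0.0928, 0.1445]
tool_rot: [2.519, 1.877, 0.001]
ft_force: [-1.2, -0.3, 4.0]
width: -0.0002
finger_force: 2.2
```

Call:
drive_tool(increments=[0, 0, 0.2, 0, 0, 0, 0.4, 0, 0, 0, 0.5, 0, 0, 0, 0.5, 0, 0, 0, 0.5, 0, 0, 0, 0.5, 0])

```text
t: 11.48
position: [0.5753, -0.0928, 0.1409]
tool_rot: [2.518, 1.877, 0.001]
ft_force: [-5.7, 1.8, 18.8]
width: 0.0001
finger_force: 9.5
```

Call:
drive_tool(increments=[0, 0, 0.1, 0, 0, 0, 0.1, 0, 0, 0, 0.1, 0, 0, 0, 0.1, 0])

```text
t: 11.82
position: [0.5754, -0.0928, 0.1408]
tool_rot: [2.518, 1.877, 0.002]
ft_force: [-9.5, 1.5, 26.6]
width: -0.0002
finger_force: 13.6
```

The button is bottomed out, so I'm backing off straight up.

Call:
drive_tool(increments=[0, 0, -1, 0, 0, 0, -3, 0, 0, 0, -6, 0, 0, 0, -9, 0, 0, 0, -12, 0, 0, 0, -14, 0, 0, 0, -14, 0, 0, 0, -14, 0, 0, 0, -14, 0, 0, 0, -14, 0])

```text
t: 12.65
position: [0.5741, -0.0926, 0.2763]
tool_rot: [-2.518, -1.876, 0.003]
ft_force: [-0.2, -0.1, 0.0]
width: -0.0001
finger_force: 0.0
```

```bash
python3 - <<'E'
from m import *
from rel import rel
rel([.5725,-.092,.14],-17)
a=save('scene','s5.png')[150:310,190:360,::-1]; b=save('top','t5.png')[110:270,200:370,::-1]
cv2.imwrite('pics/c5.png',cv2.resize(np.hstack([a,b]),None,fx=2.3,fy=2.3,interpolation=2))
E
```

```text
t 12.65 pos [ 0.5741 -0.0926  0.2763] yaw -16.62 zdir [-0.003  0.    -1.   ] F [-0.2 -0.1  0. ] w -0.0001 q6 0.11
  rel [ 0.02 -0.14 13.63] turn 0.007
```

View pics/c5.png

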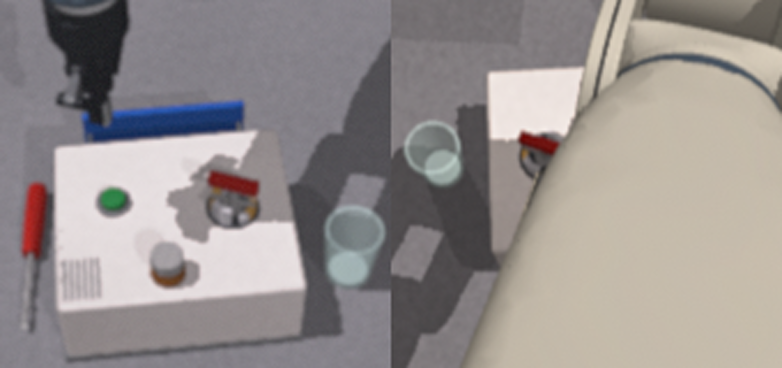

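The drawer stands well open (blue strip near (165,120)), the button is up, the bar is still parked, and the bystanders haven't moved. I'm handing in.

```bash
python3 -c "
from workcell import robot
print(robot.hand_in())"
```

```text
the job is handed in; nothing more can be done
None
```

I parked the plunger in its rest notch at about 1.18 rad, pressed the green button to its stop, and the blue drawer sprang open untouched. The job is handed in at about 13 s; the hand-in gave no verdict, and I judged the drawer's opening only by eye from the last picture.

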